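Clamp a birch block in the quick-release vise

TASK

Clamp the birch block that stands in the vise so that it can be drilled: squeeze the vise's release lever to free the sliding jaw, slide the jaw up to the block, let the lever spring back, then wind the crank clockwise until the block is held tight against the fixed jaw. Let go of everything, with the lever fully back and the block standing squarely in the vise, and do not disturb the other things on the table.

Things in the scene. Friction and masses are not known exactly. Their poses are not given: they have to be found in the camera images.
- vise: Grey bench vise fixed to the table. Origin on the table under its middle; +x is the sliding direction, from the crank end to the fixed jaw; z up. Base x -120 to +135, y -50 to +90, 20 thick. Fixed jaw: upright, clamping face at x = +100, 90 wide, top 114 above the table. Toothed rack (pitch 8, 28 above the table) on the base at y +46 to +89. Screw axis at y = 0, 90 above the table.
- carriage (a joint): Slide in m of the jaw block (carriage) along the vise's +x: 0 open, 0.09 fully in. Iron block 60 long, 58 wide, top 111 above the table; lever, thumb plate, screw, pad and crank move with it. Unlocked it drags about 2 N. With the lever at rest its teeth lock the carriage in the rack both ways (2 mm play).
- lever (a joint): Angle of the release lever in rad: 0 at rest (teeth locked in the rack), 0.24 pressed right home; free of the rack above 0.16. Squeezing at the pinch point takes 3 N at first, 6 N at full travel. Let go, it springs back and nudges the carriage up to 4 mm into the nearest notch; if the block bars that, the lever stops short and winding the crank pushes the carriage back until it drops in.
- pinch (a point): On the carriage, 135 above the table, midway between the outer faces of the fixed thumb plate (-26.5 along the vise's y from here) and the upright lever (+26.5), each 26 wide along x, 6 thick, top 18 above here, free above the carriage's top. Squeeze both together along y from above: the lever swings to the plate about an x axis 75 below; outer width 53 falls to 36. Axes as the vise.
- pad: Moving jaw pad on the end of the screw, 80 wide, 12 thick, from 28 to 108 above the table. It is driven towards the fixed jaw by the crank, 15 mm a turn, and moves with the carriage as well.
- pad_face (a point): Centre of the pad's clamping face, 68 above the table. The face looks to the vise's +x.
- crank (a joint): Turn in rad, 0 to 12.57 (2 turns); 0: pad drawn back, crank hanging straight down. Grows, pad advancing 2.39 mm a rad, when turned clockwise as seen from the handle end looking along the vise's +x. Idle it takes about 3.5 N at the handle; each further 1 N clamps about 15 N harder. Stays where left (self-locking to about 50 N of clamping, springs back to that from more).
- crank_grip (a point): Middle of the crank's wooden handle: a freely spinning round sleeve 16 in diameter, 66 long, axis level along the vise's x, 36 from the screw axis. It circles the screw axis in the upright plane across the vise's x; only the base (20 high) lies under it. The steel crank arm begins 36 from here towards the vise's +x.
- screw_axis (a point): Point on the screw's axis in the plane of crank_grip's circle, 90 above the table; moves with the carriage. Axes as the vise.
- block: Birch block to be clamped: sawn faces 50 apart across the jaws (its x), 78 wide with pale bark on its two y sides, 70 high, about 150 g. Origin at the centre of its underside, which stands on the vise base 20 above the table; z up. It stands loose beside the fixed jaw, its x within a few degrees of the vise's x.
- spare_block: Bystander: a like birch block standing on the table. Origin under its centre.
- tumbler: Bystander: green glass tumbler, 72 in diameter, 85 high. Origin under its centre.
- secateurs: Bystander: secateurs lying on the table, 165 long, 18 high. Origin below the pivot.
- spool: Bystander: wooden spool, 48 in diameter, 50 high, standing on end. Origin under its centre.

How it is judged (in metres and radians):
On the way, in this order (a step that is already met when the one before it is completed fails the run):
1. the release lever is squeezed so far that the jaw is free (value of joint lever above 0.17 rad), for 0.1 s.
2. the jaw stands within 15 mm of the block and the lever has been let go (x of block in the frame of pad_face below 0.04 m and value of joint lever below 0.16 rad), for 0.2 s.
3. the crank has clamped the block, with the jaw locked in the rack (contact force between pad and block above 25 N and value of joint lever below 0.05 rad), for 0.2 s.
At the end, for the whole second after the job is handed in: Pad presses the block on the fixed jaw with over 25 N, crank let go; lever below 0.05 rad; block on the base within 4 mm, tilt below 0.06, square within 0.05 rad, at rest, centre within 20 mm of the screw axis sideways and 72 to 77 mm along the vise's x (all of step 3 and x of block in the frame of vise between 0.072 and 0.077 m and z of block in the frame of vise below 0.024 m and y of block in the frame of vise between -0.02 and 0.02 m and angle between block's own z axis and vertical below 0.06 rad and angle between the x axis of block and the x axis of vise, either way round below 0.05 rad and linear speed of block below 0.02 m/s); the robot touches nothing.
It fails at once if the block is knocked over or lifted (angle between block's own z axis and vertical above 0.3 rad or z of block in the frame of vise above 0.04 m).
It fails at once if another thing on the table is disturbed (moved by more than 30 mm) (distance of any of spare_block, tumbler, secateurs, spool from where it was at the start of the episode above 0.03 m).
It also fails if it takes over 61 s, if anything falls off the work surface, if the arm or the gripper's body presses on something with over 40 N, if the wrist force passes 120 N, or if a joint passes its speed limit or range.

ROBOT

A 7-joint arm with a two-finger parallel gripper is mounted at the origin on the work surface. World frame = base frame: x ahead of the robot, y to its left, z up, the work surface at z = 0. Lengths are in mm, angles in rad, forces in N, time in s.
With the tool pointing down it reaches from about 350 to 775 mm from the base axis. Payload 3.1 kg.
Tool frame: the origin (TCP) lies at the very end of the fingers, on their centre line; the grasp point (between the pads) lies 19 mm behind it (robot.pinch_z is the z of the grasp point in the tool frame, in mm); z points along the fingers, y is the direction in which the jaws open and shut (so a half turn about z gives the same grasp; the last joint's range is limited). The gripper opens to 85 mm and grips with 20 to 120 N. Pads are 22 mm wide; open, the fingers measure 114 mm over their backs; the gripper's body (76 mm by 85 mm) begins 54 mm behind the grasp point. The pads swing forward as they close: fully open they stand 13 mm farther back than shut.
Start: joints at [1.278, 0.311, 0.014, 1.512, -0.004, 1.319, -0.027], TCP at [136.531, -532.801, 231.304] pointing down, gripper open.
Joint ranges: [-2.7, 2.7], [-0.3, 1.91], [-1.27, 1.3], [0.12, 2.57], [-1.44, 4.58], [0.2, 2.03], [-3.05, 3.05]. Speed limits (rad/s): [2.79, 2.79, 3.14, 3.14, 3.14, 3.14, 3.14].

INTERFACE

Orientations are given as a 3x3 rotation matrix whose columns are the frame's x, y, z axes.
In Python, from rig import robot gives the robot as it stands.
- The arm moves only by the shell command python3 -m creep 'ROWS' [FORCE]. ROWS is JSON, a list of rows, each an object of numbers: "x", "y", "z": the shift along the tool's x, y, z in m; "rx", "ry", "rz": the turn, a rotation vector about the tool's x, y, z in rad; "jaw": the gripper command: -1 is fully open, 1 is shut, values between are in proportion. A call has 1 to 5 rows; each row is the pose to reach, as a shift and turn from the pose measured when the call began, along the tool's axes at that moment; what a row does not reach only later rows make up. A row lasts 1/10 s, in which the tool goes at most 50 mm and 8.59 degrees, less where a joint would pass 70% of its speed; a pose out of reach is approached as far as the arm can. A call with a gripper value outside its range is refused whole. The fingers move at their own pace and stop on an object; FORCE is the grip in N (left out, the last holds). Time passes only in rows, so rows that repeat a pose let the fingers close. It gives the time, the measured TCP pose, the force and the opening at its end, in the units of the state.
- robot.get_state(): the state, without advancing time (a new reading comes with each control period).
- robot.capture(name): name is "scene" or "top" or "wrist"; returns a dict with "img" (480x640x3 uint8, red, green, blue), "fov_y" (degrees; the focal length in pixels is half the picture's height over the tangent of half this angle, whatever the lens; pixels are square), "cx", "cy" (the principal point, pixels), "extrinsics" (4x4, takes a point from camera to world coordinates). Camera axes: x right, y down, z forward; pixel columns grow to the right and rows downward; lengths in mm; the calibration is good to about 2 mm. A picture is of the moment at which its call begins. There is no depth.
- robot.close_job(): hands the job in, once; it reports no verdict.
Trained networks look in the newest picture that a camera, given by its name, has taken for a name from the list of things; names that differ only in an ending like _2 or _b are one class to them, and where a whole thing is asked for, a point or a joint stands for the part that bears it (a point fixed in the world has none). Each returns a list of dicts, best first, with "conf" (0 to 1); they miss things now and then, are a little off and sometimes report something else, mostly with a low value. They report only what shows in the picture. A call takes as long as a camera call.
- robot.search_frame(target, camera): "rect" ([left, top, right, bottom] in pixels, round what is visible of it).
- robot.trace(target, camera): "mask" (480x640 bool, what is visible of it) and "rect" ([left, top, right, bottom] in pixels, round what is visible of it).
- robot.mark_of(target, camera): "point" ([column, row] in pixels: a listed point, or the origin of a listed thing).
The state is a dict: "clock": time; "joint_positions": joint angles; "qd": joint speeds; "joint_torque": joint torques, N m; "position": TCP position; "orientation": TCP orientation; "force": force on the tool from outside, world axes, zero at the start; "torque": the same for the moment, N m; "gripper_width": finger opening in mm.
Only numpy, scipy, OpenCV 4.12 (cv2) and the standard library are available. Lean on these libraries where they do the work, as an engineer would, in place of code of your own. Each camera call takes 0.05 s, during which the arm holds its last target.

## Working session

There is one attempt and no reset: what is moved stays moved. The work goes in short steps, Python scripts to look and compute and a shell command to move; the robot and the scene stay as the last step left them, time stands still between calls to the robot, and variables do not carry over. Pictures are saved under pics/ and viewed, and the job is handed in when it is done.

```bash
ls; mkdir -p pics; python3 - <<'E'
from rig import robot
import cv2
for n in ["scene","top","wrist"]:
    c=robot.capture(n); cv2.imwrite(f"pics/{n}0.png",c["img"][:,:,::-1]); print(n,c["fov_y"],c["cx"],c["cy"],c["extrinsics"].tolist() if hasattr(c["extrinsics"],'tolist') else c["extrinsics"])
    for t in ["vise","pinch","pad_face","crank_grip","screw_axis","block","spare_block","tumbler","secateurs","spool"]:
        print(t,[(([int(v) for v in d["point"]]),round(d["conf"],2)) for d in robot.mark_of(t,n)][:2])
s=robot.get_state();print(s)
E
```

```text
pics
scene 48.47903878054646 313.5653071941579 241.15485185056946 [[0.8615408981515399, 0.28123574777403504, -0.42267450240843407, 1079.928157125934], [0.5074044779443432, -0.5048156376610321, 0.6983565477139269, -838.1400701946944], [-0.01696987254715329, -0.8161296625824017, -0.5776195956499991, 821.8957550393948], [0.0, 0.0, 0.0, 1.0]]
vise [([329, 292], 0.64), ([353, 304], 0.28)]
pinch [([320, 236], 0.95)]
pad_face [([336, 272], 0.88), ([355, 304], 0.59)]
crank_grip [([304, 228], 0.54), ([346, 202], 0.54)]
screw_axis [([299, 234], 0.62)]
block [([355, 304], 0.75)]
spare_block [([170, 363], 0.91)]
tumbler [([392, 218], 0.84)]
secateurs [([345, 204], 0.93), ([318, 283], 0.36)]
spool [([231, 405], 0.83)]
top 46.02769828952584 320.5952918580409 235.0029222852843 [[0.028099663853113598, -0.9859355749929343, 0.16474662623159883, 334.7286110754871], [-0.9996032985649123, -0.02803053769164479, 0.0027448961481543297, 4.160633513648673], [0.0019116457540297184, -0.16475840166762173, -0.9863321016221878, 1399.612274906369], [0.0, 0.0, 0.0, 1.0]]
vise [([324, 212], 0.89), ([304, 255], 0.62)]
[... 866 characters left out ...]
920215, -0.02716286]), 'qd': array([-0.00077505,  0.00114697, -0.00096664,  0.00033149, -0.00136548,
       -0.0019461 , -0.00010544]), 'joint_torque': array([ 3.16101732e-04, -3.79802227e+01,  1.46035482e-01, -2.30857480e+01,
        1.23771190e-02,  1.83264681e-03, -3.26278200e-05]), 'position': array([ 136.53604506, -532.79419958,  231.30835143]), 'orientation': array([[ 9.68685540e-01,  2.48290808e-01, -7.56404991e-06],
       [ 2.48290808e-01, -9.68685539e-01, -3.03016722e-05],
       [-1.48508125e-05,  2.74747077e-05, -1.00000000e+00]]), 'force': array([-0.77389701,  0.98156924,  0.15730475]), 'torque': array([ 0.00216834,  0.037385  , -0.01719013]), 'gripper_width': 85.88723267135646}
```

View pics/scene0.png

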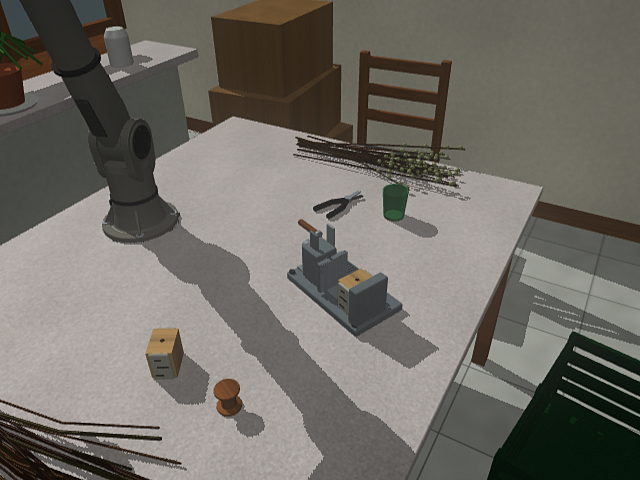

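View pics/top0.png

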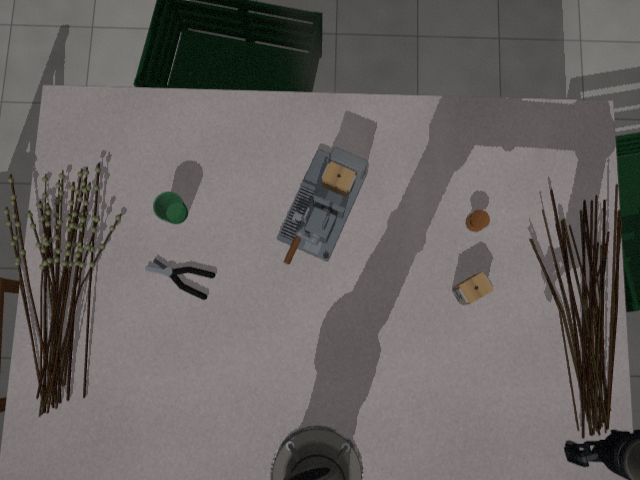

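```bash
python3 - <<'E'
import cv2
a=cv2.imread("pics/top0.png")[130:280,260:390]; cv2.imwrite("pics/top0z.png",cv2.resize(a,None,fx=4,fy=4,interpolation=cv2.INTER_CUBIC))
a=cv2.imread("pics/scene0.png")[200:345,270:420]; cv2.imwrite("pics/scene0z.png",cv2.resize(a,None,fx=4,fy=4,interpolation=cv2.INTER_CUBIC))
E
```

```text
(no output)
```

View pics/top0z.png

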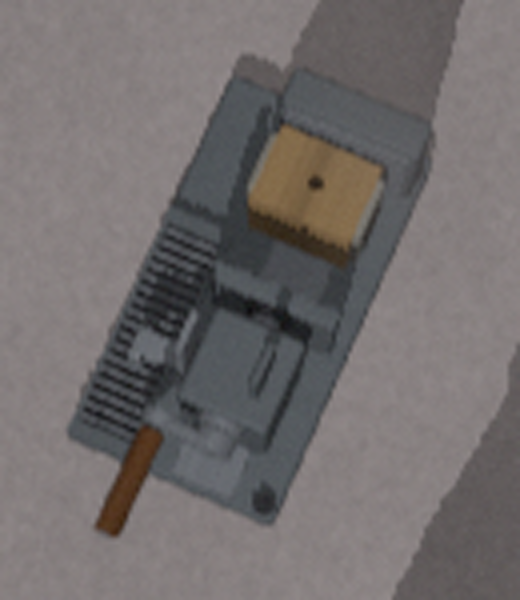

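View pics/scene0z.png

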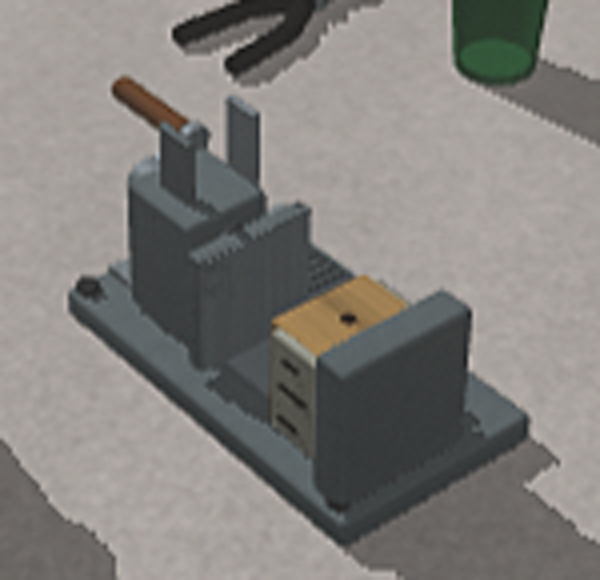

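```bash
cat > h.py <<'E'
import numpy as np, cv2
from scipy.optimize import least_squares
def proj(c,P):
    E=np.array(c["extrinsics"]);P=np.atleast_2d(P)
    q=(P-E[:3,3])@E[:3,:3]
    f=240/np.tan(np.radians(c["fov_y"])/2)
    return np.c_[c["cx"]+f*q[:,0]/q[:,2],c["cy"]+f*q[:,1]/q[:,2]]
def ray(c,p):
    E=np.array(c["extrinsics"]);f=240/np.tan(np.radians(c["fov_y"])/2)
    d=E[:3,:3]@np.array([(p[0]-c["cx"])/f,(p[1]-c["cy"])/f,1]);return E[:3,3],d
def onz(c,p,z):
    o,d=ray(c,p);return o+d*(z-o[2])/d[2]
def V2W(v,P):
    P=np.atleast_2d(P).astype(float);cs,sn=np.cos(v[2]),np.sin(v[2])
    return np.c_[v[0]+cs*P[:,0]-sn*P[:,1],v[1]+sn*P[:,0]+cs*P[:,1],P[:,2]]
E
cat > fit.py <<'E'
from h import *
import pickle
from rig import robot
C={n:robot.capture(n) for n in("top","scene")}
pickle.dump(C,open("C.pkl","wb"))
T=lambda a,b:(260+a/4-.4,130+b/4-.4); S=lambda a,b:(270+a/4-.4,200+b/4-.4)
obs=[("top",T(68,435),(-120,90,20)),("top",T(272,523),(-120,-50,10)),("top",T(240,75),(135,90,20)),
("scene",S(345,540),(135,-50,5)),("scene",S(68,298),(-120,-50,20)),("scene",S(530,415),(135,90,20))]
def r(v): return np.concatenate([proj(C[n],V2W(v,p))[0]-np.array(q) for n,q,p in obs])
s=least_squares(r,[650,0,-0.4]);v=s.x;print(v,s.fun.reshape(-1,2).round(1))
ov=[]
for n in C:
  im=C[n]["img"][:,:,::-1].copy()
  print(n,"fixed jaw top",proj(C[n],V2W(v,[(100,45,114),(100,-45,114)])).round(1).tolist())
R=lambda y:0
# handle, pinch
for n,p in (("top",(316,215)),("scene",(320,236))):
  w=onz(C[n],p,135);d=w[:2]-v[:2];c,s_=np.cos(v[2]),np.sin(v[2]);print("pinch vise",n,c*d[0]+s_*d[1],-s_*d[0]+c*d[1])
E
python3 fit.py
```

```text
[ 6.30791657e+02 -1.16908783e+01 -3.87771459e-01] [[-0.2 -0. ]
 [ 0.6  1.2]
 [-1.5 -0.6]
 [-0.5  2.2]
 [-0.6 -1.9]
 [ 1.1  0.5]]
top fixed jaw top [[329.5, 155.5], [364.5, 170.4]]
scene fixed jaw top [[379.8, 270.9], [347.4, 288.0]]
pinch vise top -47.755866513884754 14.149571383661911
pinch vise scene -58.00991747611846 7.083929151109338
```

```bash
python3 -m creep '[{"x":0.038,"y":-0.0275},{"x":0.076,"y":-0.055},{"x":0.114,"y":-0.0825},{"x":0.152,"y":-0.11},{"x":0.19,"y":-0.1375}]'; python3 -m creep '[{"x":0.038,"y":-0.0275},{"x":0.076,"y":-0.055},{"x":0.114,"y":-0.0825},{"x":0.152,"y":-0.11},{"x":0.19,"y":-0.1375}]'
```

```text
$[0]: bad value
$[0]: bad value
```

```bash
python3 -m creep '[{"x":0.038,"y":-0.0275,"z":0,"rx":0,"ry":0,"rz":0,"jaw":-1},{"x":0.076,"y":-0.055,"z":0,"rx":0,"ry":0,"rz":0,"jaw":-1},{"x":0.114,"y":-0.0825,"z":0,"rx":0,"ry":0,"rz":0,"jaw":-1},{"x":0.152,"y":-0.11,"z":0,"rx":0,"ry":0,"rz":0,"jaw":-1},{"x":0.19,"y":-0.1375,"z":0,"rx":0,"ry":0,"rz":0,"jaw":-1}]'
```

```text
clock: 2.25
position: [287.4, -350.9, 231.5]
orientation: [[0.969, 0.248, 0.0], [0.248, -0.969, -0.001], [0.0, 0.001, -1.0]]
force: [2.2, -0.2, 0.6]
gripper_width: 85.6
```

```bash
python3 -m creep '[{"x":0.038,"y":-0.0275,"z":0,"rx":0,"ry":0,"rz":0,"jaw":-1},{"x":0.076,"y":-0.055,"z":0,"rx":0,"ry":0,"rz":0,"jaw":-1},{"x":0.114,"y":-0.0825,"z":0,"rx":0,"ry":0,"rz":0,"jaw":-1},{"x":0.152,"y":-0.11,"z":0,"rx":0,"ry":0,"rz":0,"jaw":-1},{"x":0.19,"y":-0.1375,"z":0,"rx":0,"ry":0,"rz":0,"jaw":-1}]'; python3 -m creep '[{"x":0.038,"y":-0.0275,"z":0,"rx":0,"ry":0,"rz":0.13,"jaw":-1},{"x":0.076,"y":-0.055,"z":0,"rx":0,"ry":0,"rz":0.26,"jaw":-1},{"x":0.114,"y":-0.0825,"z":0,"rx":0,"ry":0,"rz":0.39,"jaw":-1},{"x":0.152,"y":-0.11,"z":0,"rx":0,"ry":0,"rz":0.52,"jaw":-1},{"x":0.187,"y":-0.137,"z":0,"rx":0,"ry":0,"rz":0.64,"jaw":-1}]'
```

```text
clock: 2.75
position: [438.4, -169.2, 231.9]
orientation: [[0.969, 0.248, 0.001], [0.248, -0.969, -0.002], [0.001, 0.002, -1.0]]
force: [1.0, -0.5, 0.3]
gripper_width: 85.5
clock: 3.25
position: [585.9, 9.2, 231.9]
orientation: [[0.922, -0.387, 0.002], [-0.387, -0.922, -0.003], [0.003, 0.002, -1.0]]
force: [2.2, -0.9, 0.3]
gripper_width: 85.3
```

```bash
cat > look.py <<'E'
import sys,pickle,cv2
from rig import robot
from h import *
k=sys.argv[1]; n=sys.argv[2]
c=robot.capture(n);cv2.imwrite(f"pics/{k}.png",c["img"][:,:,::-1]);pickle.dump(c,open(k+".pkl","wb"))
for t in sys.argv[3:]:
    print(t,[(np.round(d["point"],1).tolist(),round(d["conf"],2)) for d in robot.mark_of(t,n)][:2])
s=robot.get_state();print(s["clock"],s["position"].round(1),s["orientation"].round(3).tolist(),s["force"].round(1),s["gripper_width"])
E
python3 look.py w1 wrist pinch pad_face crank_grip screw_axis block vise
```

```text
pinch [([302.0, 253.0], 0.59), ([99.8, 390.2], 0.54)]
pad_face [([314.3, 171.3], 0.59), ([33.5, 301.5], 0.41)]
crank_grip [([279.9, 330.5], 0.64)]
screw_axis []
block [([306.2, 89.7], 0.91)]
vise [([313.7, 165.7], 0.61)]
3.6 [584.3   6.6 231.8] [[0.924, -0.382, 0.001], [-0.382, -0.924, -0.003], [0.002, 0.002, -1.0]] [ 0.3  0.4 -0.4] 85.6459006679597
```

View pics/w1.png

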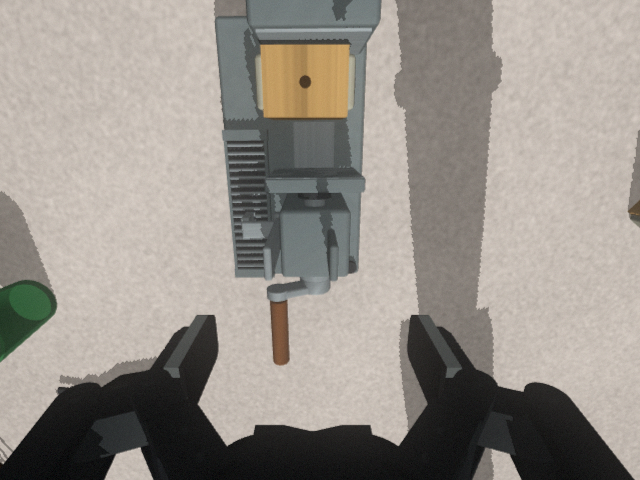

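```bash
python3 - <<'E'
import cv2
a=cv2.imread("pics/w1.png")
cv2.imwrite("pics/w1a.png",cv2.resize(a[0:140,205:395],None,fx=4,fy=4,interpolation=cv2.INTER_CUBIC))
cv2.imwrite("pics/w1b.png",cv2.resize(a[160:310,215:405],None,fx=4,fy=4,interpolation=cv2.INTER_CUBIC))
E
```

```text
(no output)
```

View pics/w1a.png

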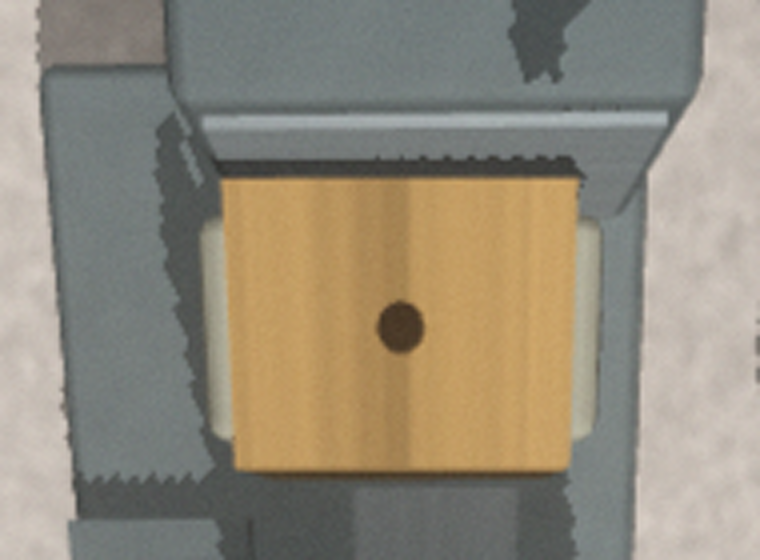

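View pics/w1b.png

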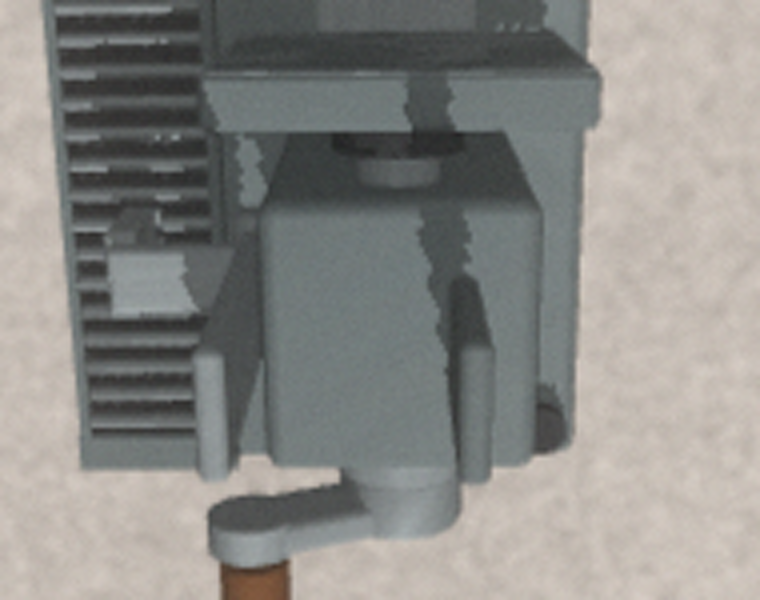

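```bash
cat > fit2.py <<'E'
from h import *
import pickle
c=pickle.load(open("w1.pkl","rb"))
C=pickle.load(open("C.pkl","rb"))
A=lambda a,b:(205+a/4-.4,b/4-.4); B=lambda a,b:(215+a/4-.4,160+b/4-.4)
T=lambda a,b:(260+a/4-.4,130+b/4-.4); S=lambda a,b:(270+a/4-.4,200+b/4-.4)
def model(p):
    v=p[:3];xp,xk,xg,th=p[3:7]
    o=[(c,A(42,68),(135,90,20),2),(c,B(82,468),(-120,90,20),2),(c,B(572,448),(-120,-50,20),1),
    (c,B(205,75),(xp,40,108),2),(c,B(597,73),(xp,-40,108),2),(c,B(212,413),(xk,23.5,153),2),(c,B(478,413),(xk,-23.5,153),2)]
    hy,hz=36*np.sin(th),90-36*np.cos(th)
    o+=[(c,(278.5,300),(xg+33,hy,hz),1),(c,(281,363),(xg-33,hy,hz+4),1)]
    o+=[(C["top"],T(68,435),(-120,90,20),.5),(C["top"],T(272,523),(-120,-50,10),.5),(C["top"],T(240,75),(135,90,20),.5),
    (C["scene"],S(345,540),(135,-50,5),.5),(C["scene"],S(68,298),(-120,-50,20),.5),(C["scene"],S(530,415),(135,90,20),.5),
    (C["scene"],S(123,82),(xg-33,hy,hz),.5),(C["scene"],S(185,125),(xg+30,hy,hz),.5)]
    return o
def r(p): return np.concatenate([w*(proj(k,V2W(p[:3],q))[0]-np.array(u)) for k,u,q,w in model(p)])
best=None
for t0 in (1,1.8,2.5):
  s=least_squares(r,[631,-12,-.388,-10,-50,-110,t0],loss="soft_l1")
  print(s.cost,s.x.round(3))
  if best is None or s.cost<best.cost: best=s
print(r(best.x).reshape(-1,2).round(1).tolist()); p=best.x
np.save("p.npy",p)
v=p[:3]
E=np.array(c["extrinsics"])
def inv(w): 
    d=w[:2]-v[:2];cs,sn=np.cos(v[2]),np.sin(v[2]);return (cs*d[0]+sn*d[1],-sn*d[0]+cs*d[1])
for nm,q in (("bl",A(222,180)),("br",A(580,178)),("fl",A(234,470)),("fr",A(568,470)),("hole",A(400,327))):
  print(nm,np.round(inv(onz(c,q,90)),1))
for q in (A(203,118),A(668,116)): print("jawface",np.round(inv(onz(c,q,114)),1))
print("pinch W",V2W(v,(p[4],0,135)).round(1),"grip W",V2W(v,(p[5],36*np.sin(p[6]),90-36*np.cos(p[6]))).round(1))
E
python3 fit2.py
```

```text
67.09379462756077 [ 6.28936e+02 -1.08780e+01 -3.98000e-01  2.66300e+00 -5.08980e+01
 -1.35612e+02  2.14400e+00]
67.09379462752888 [ 6.28936e+02 -1.08780e+01 -3.98000e-01  2.66300e+00 -5.08980e+01
 -1.35612e+02  2.14400e+00]
67.09379462752862 [ 6.28936e+02 -1.08780e+01 -3.98000e-01  2.66300e+00 -5.08980e+01
 -1.35612e+02  2.14400e+00]
[[-3.7, 0.2], [-1.6, -1.4], [-1.6, 4.3], [-7.3, -0.5], [0.6, 0.6], [25.4, -0.0], [24.7, 0.0], [0.2, -0.9], [-0.5, 1.3], [-0.4, 0.1], [-0.1, 1.0], [-0.6, -0.0], [-0.9, 0.9], [-0.4, -1.3], [0.2, 0.2], [-0.2, 0.2], [-0.2, 0.5]]
bl [98.2 39.5]
br [ 98.6 -26.9]
fl [48.  39.6]
fr [ 48.  -26.4]
hole [73.6  6.6]
jawface [102.2  39.1]
jawface [102.6 -39. ]
pinch W [[582.    8.8 135. ]] grip W [[515.6  69.6 109.5]]
```

```bash
sed -i 's/(xk,23.5,153),2)/(xk,p[7]+23.5,153),2)/; s/(xk,-23.5,153),2)/(xk,p[7]-23.5,153),2)/; s/-110,t0\]/-110,t0,8]/; s/(p\[4\],0,135)/(p[4],p[7],135)/; s/(c,B(205,75),(xp,40,108),2)/(c,B(205,75),(xp,40,108),.5)/' fit2.py; python3 fit2.py
```

```text
11.621864488925567 [ 6.28583e+02 -1.17950e+01 -3.98000e-01  2.83300e+00 -5.09230e+01
 -1.36830e+02  2.08100e+00  9.88700e+00]
11.621864488926283 [ 6.28583e+02 -1.17950e+01 -3.98000e-01  2.83300e+00 -5.09230e+01
 -1.36830e+02  2.08100e+00  9.88700e+00]
11.621864488925958 [ 6.28583e+02 -1.17950e+01 -3.98000e-01  2.83300e+00 -5.09230e+01
 -1.36830e+02  2.08100e+00  9.88700e+00]
[[-1.5, 0.1], [0.1, -1.5], [-0.7, 4.3], [-1.2, -0.3], [3.1, 0.1], [0.3, -0.0], [-0.3, -0.0], [0.2, -0.7], [-0.5, 1.0], [-0.2, 0.2], [0.0, 1.0], [-0.4, 0.0], [-1.1, 1.0], [-0.6, -1.2], [0.0, 0.3], [-0.3, 0.4], [-0.3, 0.8]]
bl [98.2 40.5]
br [ 98.6 -25.9]
fl [47.9 40.6]
fr [ 48.  -25.4]
hole [73.5  7.6]
jawface [102.2  40. ]
jawface [102.6 -38. ]
pinch W [[585.5  17.  135. ]] grip W [[514.6  70.2 107.6]]
```

```bash
python3 -m creep '[{"x":-0.003,"y":-0.01,"z":0.02,"rx":0,"ry":0,"rz":0.005,"jaw":-1},{"x":-0.003,"y":-0.01,"z":0.055,"rx":0,"ry":0,"rz":0.005,"jaw":-1},{"x":-0.003,"y":-0.01,"z":0.085,"rx":0,"ry":0,"rz":0.005,"jaw":-1},{"x":-0.003,"y":-0.01,"z":0.105,"rx":0,"ry":0,"rz":0.005,"jaw":-1},{"x":-0.003,"y":-0.01,"z":0.112,"rx":0,"ry":0,"rz":0.005,"jaw":-1}]' 30; python3 look.py w2 wrist
```

```text
clock: 4.1
position: [583.2, 14.1, 117.5]
orientation: [[0.921, -0.39, -0.004], [-0.39, -0.921, -0.004], [-0.002, 0.005, -1.0]]
force: [0.5, -0.3, -0.4]
gripper_width: 85.4
4.15 [583.6  14.5 117.7] [[0.921, -0.389, -0.003], [-0.389, -0.921, -0.004], [-0.001, 0.005, -1.0]] [-0.3  0.1 -0.2] 85.51261859269795
```

View pics/w2.png

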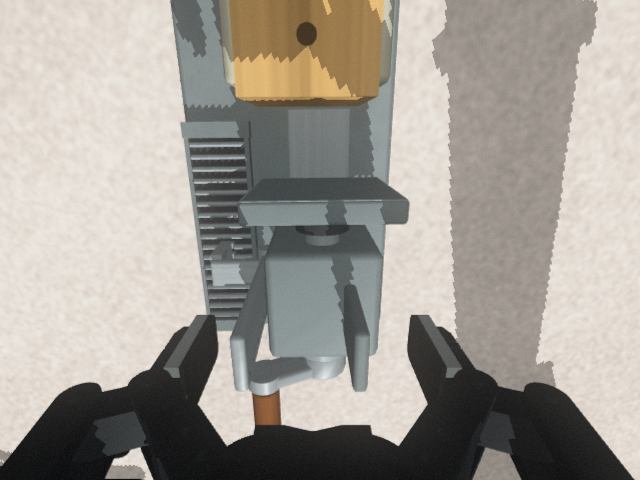

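```bash
python3 - <<'E'
from h import *;import pickle
c=pickle.load(open("w2.pkl","rb"))
R=np.array([[.921,-.389],[-.389,-.921]])
for q in ((241,390),(360,390),(232,391),(368,391),(352,287),(265,262)):
    w=onz(c,q,153);print(q,w.round(1),((w[:2]-[583.6,14.5])@R).round(1))
E
```

```text
(241, 390) [582.9  44.3 153. ] [-12.2 -27.2]
(360, 390) [564.2   0.8 153. ] [-12.5  20.2]
(232, 391) [583.9  47.8 153. ] [-12.7 -30.8]
(368, 391) [562.5  -2.  153. ] [-13.   23.4]
(352, 287) [608.  -12.3 153. ] [32.9 15.2]
(265, 262) [628.7  11.9 153. ] [ 42.5 -15.1]
```

```bash
python3 -m creep '[{"x":0.0005,"y":-0.004,"z":-0.001,"rx":0,"ry":0,"rz":0.01,"jaw":-1},{"x":0.0005,"y":-0.004,"z":-0.001,"rx":0,"ry":0,"rz":0.01,"jaw":1},{"x":0.0005,"y":-0.004,"z":-0.001,"rx":0,"ry":0,"rz":0.01,"jaw":1},{"x":0.0005,"y":-0.004,"z":-0.001,"rx":0,"ry":0,"rz":0.01,"jaw":1},{"x":0.0005,"y":-0.004,"z":-0.001,"rx":0,"ry":0,"rz":0.01,"jaw":1}]' 30; python3 -m creep '[{"x":0,"y":0,"z":0,"rx":0,"ry":0,"rz":0,"jaw":1},{"x":0,"y":0,"z":0,"rx":0,"ry":0,"rz":0,"jaw":1},{"x":0,"y":0,"z":0,"rx":0,"ry":0,"rz":0,"jaw":1}]'; python3 look.py w3 wrist pinch
```

```text
clock: 4.65
position: [585.6, 9.5, 121.5]
orientation: [[0.916, -0.402, -0.003], [-0.402, -0.915, -0.016], [0.003, 0.016, -1.0]]
force: [-4.9, -10.9, 11.4]
gripper_width: 36.5
clock: 4.95
position: [585.6, 9.3, 121.7]
orientation: [[0.916, -0.402, -0.003], [-0.402, -0.916, -0.017], [0.004, 0.017, -1.0]]
force: [-1.1, -1.8, -0.3]
gripper_width: 36.4
pinch [([295.7, 338.4], 0.71)]
5.05 [585.6   9.3 121.6] [[0.916, -0.402, -0.003], [-0.402, -0.916, -0.017], [0.004, 0.017, -1.0]] [-1.5 -2.   0.7] 35.972336327443685
```

View pics/w3.png

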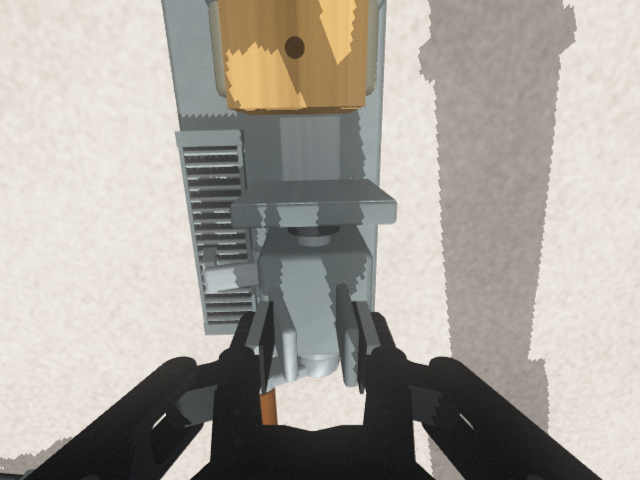

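```bash
python3 -m creep '[{"x":0.006,"y":0,"z":0,"rx":0,"ry":0,"rz":0,"jaw":1},{"x":0.014,"y":0,"z":0,"rx":0,"ry":0,"rz":0,"jaw":1},{"x":0.022,"y":0,"z":0,"rx":0,"ry":0,"rz":0,"jaw":1},{"x":0.030,"y":-0.0005,"z":0,"rx":0,"ry":0,"rz":0,"jaw":1},{"x":0.036,"y":-0.0005,"z":0,"rx":0,"ry":0,"rz":0,"jaw":1}]'; python3 look.py w4 wrist
```

```text
clock: 5.55
position: [619.9, -4.8, 121.7]
orientation: [[0.916, -0.402, -0.003], [-0.402, -0.916, -0.016], [0.004, 0.016, -1.0]]
force: [-2.5, -0.4, -0.4]
gripper_width: 36.1
5.6 [621.3  -5.4 121.7] [[0.916, -0.402, -0.0], [-0.402, -0.915, -0.017], [0.007, 0.015, -1.0]] [ 2.2 -1.5 -1.7] 36.49567703731149
```

View pics/w4.png

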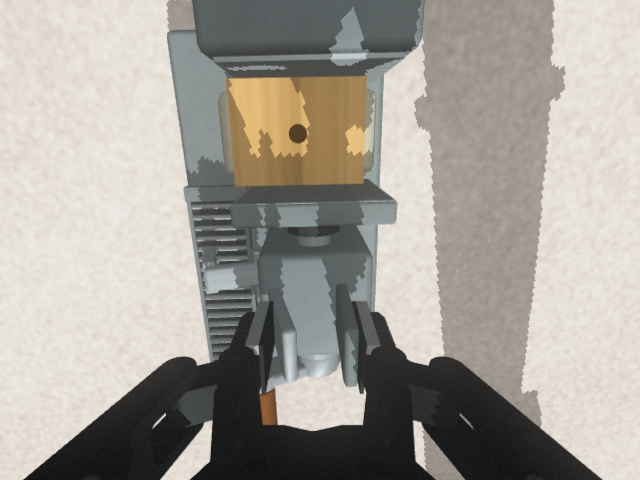

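```bash
python3 - <<'E'
from h import *;import pickle
c=pickle.load(open("w4.pkl","rb"));p=np.load("p.npy");v=p[:3]
def inv(w): 
    d=w[:2]-v[:2];cs,sn=np.cos(v[2]),np.sin(v[2]);return np.round((cs*d[0]+sn*d[1],-sn*d[0]+cs*d[1]),1)
for n,q,z in (("pad",(232,204),108),("pad",(396,202),108),("blk",(234,185),90),("blk",(363,185),90),("blkback",(228,76),90),("blkback",(366,75),90),("jaw",(215,60),114),("jaw",(383,58),114)): print(n,inv(onz(c,q,z)))
E
```

```text
pad [42.4 39. ]
pad [ 41.9 -38.6]
blk [48.7 41.2]
blk [ 47.5 -25.6]
blkback [99.3 39.4]
blkback [ 98.9 -25.3]
jaw [101.7  39. ]
jaw [101.5 -27.9]
```

```bash
python3 -m creep '[{"x":0.001,"y":0,"z":0,"rx":0,"ry":0,"rz":0,"jaw":1},{"x":0.001,"y":0,"z":0,"rx":0,"ry":0,"rz":0,"jaw":-1},{"x":0.001,"y":0,"z":0,"rx":0,"ry":0,"rz":0,"jaw":-1},{"x":0.001,"y":0,"z":0,"rx":0,"ry":0,"rz":0,"jaw":-1},{"x":0.001,"y":0,"z":0,"rx":0,"ry":0,"rz":0,"jaw":-1}]'; python3 look.py w5 wrist
```

```text
clock: 6.1
position: [622.1, -7.2, 122.0]
orientation: [[0.915, -0.403, 0.0], [-0.403, -0.915, -0.019], [0.008, 0.017, -1.0]]
force: [-0.2, 0.3, 0.8]
gripper_width: 85.2
6.15 [622.1  -7.2 121.9] [[0.915, -0.403, 0.0], [-0.403, -0.915, -0.018], [0.007, 0.017, -1.0]] [ 0.9 -0.6  0.1] 85.8937292890787
```

View pics/w5.png

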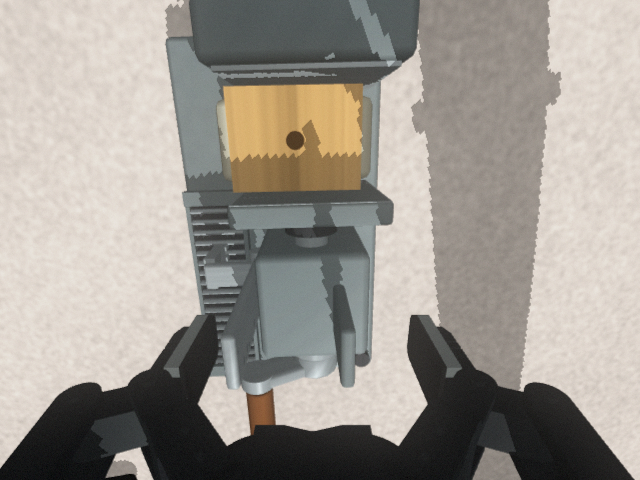

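```bash
python3 -m creep '[{"x":0.0,"y":0,"z":-0.04,"rx":0,"ry":0,"rz":0,"jaw":-1},{"x":0,"y":0,"z":-0.085,"rx":0,"ry":0,"rz":0,"jaw":-1},{"x":-0.015,"y":0,"z":-0.105,"rx":-0.017,"ry":0,"rz":-0.01,"jaw":-1},{"x":-0.03,"y":0,"z":-0.105,"rx":-0.017,"ry":0,"rz":-0.01,"jaw":-1},{"x":-0.03,"y":0,"z":-0.105,"rx":-0.017,"ry":0,"rz":-0.01,"jaw":-1}]'; python3 look.py w6 wrist crank_grip screw_axis
```

```text
clock: 6.65
position: [594.0, 7.8, 228.4]
orientation: [[0.92, -0.393, -0.005], [-0.393, -0.919, -0.034], [0.009, 0.034, -0.999]]
force: [0.0, 0.3, -0.6]
gripper_width: 85.3
crank_grip [([278.7, 304.8], 0.73)]
screw_axis []
6.8 [594.7   5.5 226. ] [[0.918, -0.395, -0.008], [-0.395, -0.918, -0.035], [0.007, 0.036, -0.999]] [-0.3 -0.7 -0.3] 85.37164135418027
```

View pics/w6.png

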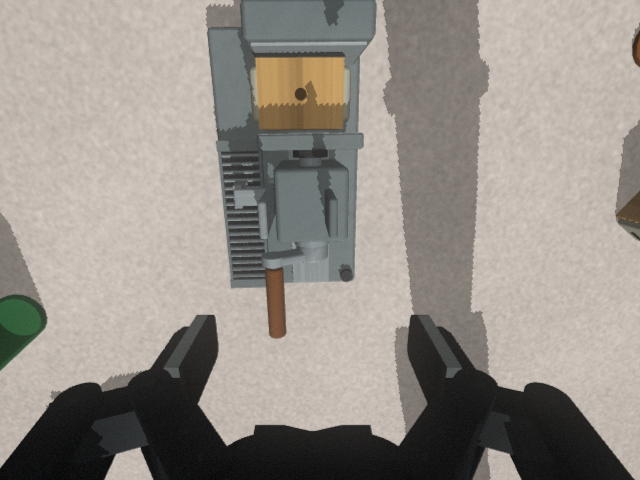

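```bash
cat > hd.py <<'E'
from h import *;import pickle
c=pickle.load(open("w6.pkl","rb"));p=np.load("p.npy");v=p[:3]
def inv(w): 
    d=w[:2]-v[:2];cs,sn=np.cos(v[2]),np.sin(v[2]);return np.round((cs*d[0]+sn*d[1],-sn*d[0]+cs*d[1]),1)
for q in ((275,268),(278,334),(276.5,301),(278.7,304.8)):
    w=onz(c,q,107.6);print(q,w.round(1),inv(w))
for q in ((252,152),(363,149)): print("pad",inv(onz(c,q,108)))
for q in ((256,131),(344,129)): print("blk",inv(onz(c,q,90)))
print(proj(c,V2W(v,[(-97+33,31.4,107.6),(-97-33,31.4,107.6)])).round(1))
E
python3 hd.py
```

```text
(275, 268) [582.7  41.3 107.6] [-62.9  31.2]
(278, 334) [523.2  66.3 107.6] [-127.4   31.2]
(276.5, 301) [554.   53.4 107.6] [-94.   31.2]
(278.7, 304.8) [549.8  53.2 107.6] [-97.8  29.4]
pad [31.7 44.5]
pad [ 33.2 -39.4]
blk [46.7 42.8]
blk [ 47.8 -26.8]
[[274.8 269.2]
 [277.9 336.5]]
```

```bash
python3 -m creep '[{"x":-0.036,"y":-0.014,"z":0.0,"rx":0.035,"ry":0.008,"rz":-0.005,"jaw":-1},{"x":-0.072,"y":-0.029,"z":0.01,"rx":0.035,"ry":0.008,"rz":-0.005,"jaw":-1},{"x":-0.072,"y":-0.031,"z":0.045,"rx":0.035,"ry":0.008,"rz":-0.005,"jaw":-1},{"x":-0.072,"y":-0.032,"z":0.075,"rx":0.035,"ry":0.008,"rz":-0.005,"jaw":-1},{"x":-0.072,"y":-0.032,"z":0.075,"rx":0.035,"ry":0.008,"rz":-0.005,"jaw":-1}]'; python3 look.py w7 wrist
```

```text
clock: 7.3
position: [537.0, 58.8, 144.4]
orientation: [[0.92, -0.392, 0.002], [-0.392, -0.92, -0.008], [0.006, 0.007, -1.0]]
force: [0.1, -0.1, -0.5]
gripper_width: 85.3
7.35 [539.1  59.2 147. ] [[0.92, -0.392, 0.007], [-0.392, -0.92, -0.008], [0.01, 0.004, -1.0]] [ 1.2 -0.8  0.2] 85.55135754387219
```

View pics/w7.png

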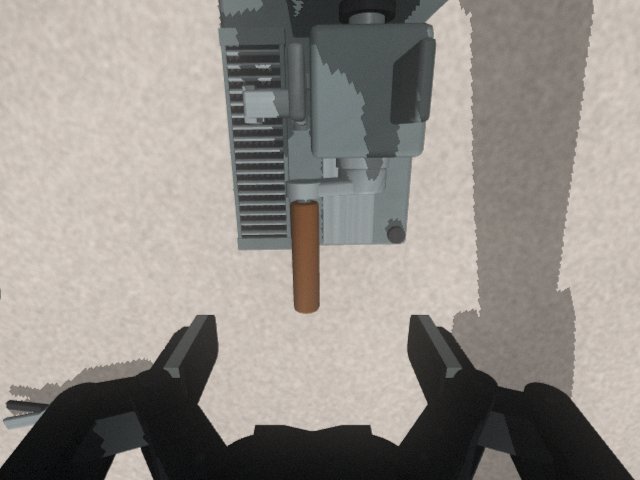

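```bash
python3 -m creep '[{"x":0.001,"y":-0.003,"z":0.03,"rx":0,"ry":-0.005,"rz":-0.004,"jaw":-1},{"x":0.001,"y":-0.003,"z":0.056,"rx":0,"ry":-0.005,"rz":-0.004,"jaw":-1},{"x":0.001,"y":-0.003,"z":0.056,"rx":0,"ry":-0.005,"rz":-0.004,"jaw":-1}]'; python3 look.py w8 wrist; python3 look.py t8 top; python3 look.py s8 scene
```

```text
clock: 7.65
position: [540.2, 59.9, 88.9]
orientation: [[0.921, -0.39, -0.003], [-0.39, -0.921, -0.006], [0.0, 0.007, -1.0]]
force: [-0.4, 0.6, -0.7]
gripper_width: 85.3
7.7 [541.7  60.5  90.9] [[0.921, -0.389, 0.001], [-0.389, -0.921, -0.006], [0.003, 0.005, -1.0]] [ 0.2 -0.   0.8] 85.39406035404201
7.75 [542.9  60.9  92.3] [[0.921, -0.389, 0.005], [-0.389, -0.921, -0.005], [0.006, 0.003, -1.0]] [ 0.6 -0.7 -0.1] 85.43370058803796
7.8 [543.6  61.2  93. ] [[0.921, -0.389, 0.006], [-0.389, -0.921, -0.005], [0.008, 0.002, -1.0]] [-0.3 -0.9  1. ] 85.58423510340702
```

View pics/w8.png

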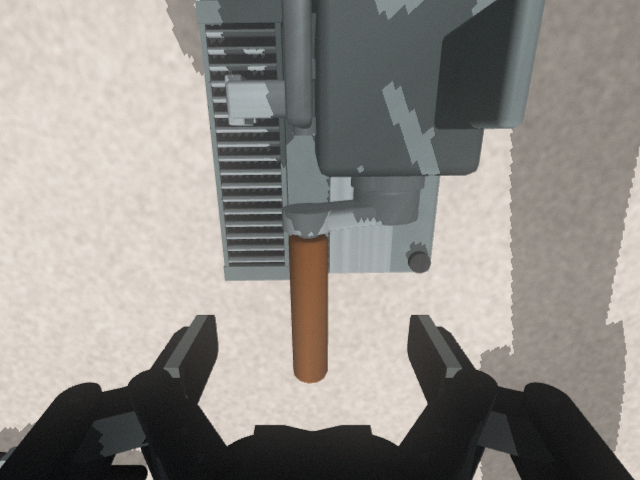

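View pics/s8.png

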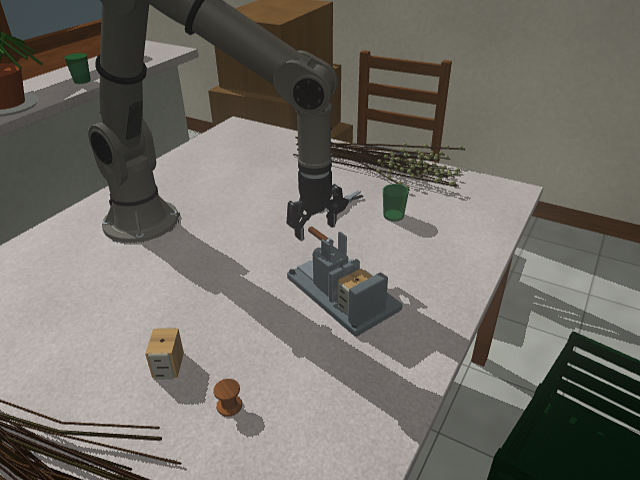

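```bash
python3 -m creep '[{"x":-0.002,"y":0,"z":0.003,"rx":0,"ry":-0.005,"rz":-0.004,"jaw":-1},{"x":-0.002,"y":0,"z":0.003,"rx":0,"ry":-0.005,"rz":-0.004,"jaw":1},{"x":-0.002,"y":0,"z":0.003,"rx":0,"ry":-0.005,"rz":-0.004,"jaw":1},{"x":-0.002,"y":0,"z":0.003,"rx":0,"ry":-0.005,"rz":-0.004,"jaw":1},{"x":-0.002,"y":0,"z":0.003,"rx":0,"ry":-0.005,"rz":-0.004,"jaw":1}]' 40;python3 -m creep '[{"x":0,"y":0,"z":0,"rx":0,"ry":0,"rz":0,"jaw":1},{"x":0,"y":0,"z":0,"rx":0,"ry":0,"rz":0,"jaw":1}]';  python3 look.py w9 wrist
```

```text
clock: 8.3
position: [541.7, 62.0, 90.2]
orientation: [[0.923, -0.385, 0.002], [-0.385, -0.923, -0.003], [0.003, 0.002, -1.0]]
force: [-0.3, -0.5, 0.4]
gripper_width: 28.4
clock: 8.5
position: [541.4, 61.3, 90.1]
orientation: [[0.923, -0.385, 0.001], [-0.385, -0.923, -0.004], [0.003, 0.003, -1.0]]
force: [-1.0, -1.6, 1.3]
gripper_width: 14.6
8.55 [541.4  61.2  90.1] [[0.923, -0.385, 0.001], [-0.385, -0.923, -0.004], [0.003, 0.003, -1.0]] [-0.8 -1.6  1.5] 14.519377786424387
```

View pics/w9.png

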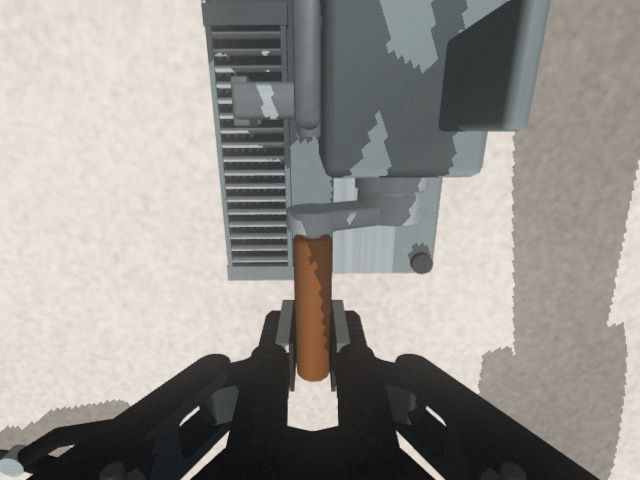

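```bash
cat > crank.py <<'E'
import sys
from h import *
from rig import robot
p=np.load("p.npy");v=p[:3];cy,cz=float(sys.argv[1]),float(sys.argv[2]);th=np.array(eval(sys.argv[3]))
s=robot.get_state();P=s["position"];d=P[:2]-v[:2];cs,sn=np.cos(v[2]),np.sin(v[2])
X,Y=cs*d[0]+sn*d[1],-sn*d[0]+cs*d[1]
t=np.arctan2(Y-cy,-(P[2]-cz))%(2*np.pi);print("X %.1f Y %.1f Z %.1f th %.3f r %.1f"%(X,Y,P[2],t,np.hypot(Y-cy,P[2]-cz)),s["force"].round(1),s["clock"])
open("log.txt","a").write(f"{X} {Y} {P[2]}\n")
L=np.loadtxt("log.txt",ndmin=2)
if len(L)>3:
    f=least_squares(lambda q:np.r_[np.hypot(L[:,1]-q[0],L[:,2]-q[1])-36,(q-[0.5,72.3])/3],[.5,72.3]);print("fit center",f.x.round(1))
f=s["force"];print("force tangential(inc)",round(float((-sn*f[0]+cs*f[1])*np.cos(t)+f[2]*np.sin(t)),1),"radial",round(float((-sn*f[0]+cs*f[1])*np.sin(t)-f[2]*np.cos(t)),1),"along x",round(float(cs*f[0]+sn*f[1]),1))
for a in th+t:
    w=V2W(v,(-109,cy+36*np.sin(a),cz-36*np.cos(a)))[0]
    q=s["orientation"].T@(w-P);print((q/1000).round(4).tolist(),round(a,2))
E
python3 crank.py 1 72.3 '[.15,.3,.45,.6,.75]'
```

```text
X -108.7 Y 33.6 Z 90.1 th 2.071 r 37.1 [-0.8 -1.6  1.5] 8.55
force tangential(inc) 2.2 radial -0.9 along x -0.1
[-0.0003, 0.0039, -0.004] 2.22
[-0.0003, 0.0075, -0.008] 2.37
[-0.0003, 0.0117, -0.0114] 2.52
[-0.0003, 0.0163, -0.0142] 2.67
[-0.0003, 0.0213, -0.0163] 2.82
```

```bash
python3 -m creep '[{"x":0,"y":0.004,"z":-0.004,"rx":0,"ry":0,"rz":0,"jaw":1},{"x":0,"y":0.0075,"z":-0.008,"rx":0,"ry":0,"rz":0,"jaw":1},{"x":0,"y":0.0117,"z":-0.0114,"rx":0,"ry":0,"rz":0,"jaw":1},{"x":0,"y":0.0163,"z":-0.0142,"rx":0,"ry":0,"rz":0,"jaw":1},{"x":0,"y":0.0213,"z":-0.0163,"rx":0,"ry":0,"rz":0,"jaw":1}]'; python3 crank.py 1 72.3 '[.2,.4,.6,.8,1.0]'
```

```text
clock: 9.05
position: [534.5, 45.1, 108.3]
orientation: [[0.924, -0.383, 0.005], [-0.383, -0.924, 0.001], [0.005, -0.002, -1.0]]
force: [2.1, 5.9, 2.2]
gripper_width: 14.5
X -108.8 Y 16.0 Z 108.3 th 2.747 r 39.0 [2.1 5.9 2.2] 9.05
force tangential(inc) -5.0 radial 4.4 along x -0.3
[-0.0003, 0.008, 0.0006] 2.95
[-0.0003, 0.0152, -0.0001] 3.15
[-0.0003, 0.0223, 0.0007] 3.35
[-0.0004, 0.0292, 0.0028] 3.55
[-0.0004, 0.0355, 0.0063] 3.75
```

```bash
python3 crank.py 1.0 74.5 '[.2,.4,.6,.8,1.0]'
```

```text
X -108.8 Y 16.0 Z 108.3 th 2.724 r 36.9 [2.1 5.9 2.2] 9.05
force tangential(inc) -4.9 radial 4.5 along x -0.3
[-0.0002, 0.0072, -0.0014] 2.92
[-0.0003, 0.0143, -0.0023] 3.12
[-0.0003, 0.0215, -0.0017] 3.32
[-0.0003, 0.0284, 0.0003] 3.52
[-0.0004, 0.0348, 0.0036] 3.72
```

```bash
python3 -m creep '[{"x":0,"y":0.0072,"z":-0.0014,"rx":0,"ry":0,"rz":0,"jaw":1},{"x":0,"y":0.0143,"z":-0.0023,"rx":0,"ry":0,"rz":0,"jaw":1},{"x":0,"y":0.0215,"z":-0.0017,"rx":0,"ry":0,"rz":0,"jaw":1},{"x":0,"y":0.0284,"z":0.0003,"rx":0,"ry":0,"rz":0,"jaw":1},{"x":0,"y":0.0348,"z":0.0036,"rx":0,"ry":0,"rz":0,"jaw":1}]'; python3 crank.py 1 74.5 '[.2,.4,.6,.8,1.0]'; python3 look.py w10 wrist
```

```text
clock: 9.55
position: [521.1, 11.7, 105.8]
orientation: [[0.923, -0.384, 0.006], [-0.384, -0.923, -0.001], [0.006, -0.002, -1.0]]
force: [0.6, 1.7, 3.0]
gripper_width: 14.4
X -108.2 Y -19.9 Z 105.8 th 3.731 r 37.7 [0.6 1.7 3. ] 9.55
fit center [ 0.4 75.8]
force tangential(inc) -3.2 radial 1.5 along x -0.1
[-0.0009, 0.0046, 0.0059] 3.93
[-0.0009, 0.0092, 0.0115] 4.13
[-0.001, 0.0125, 0.0179] 4.33
[-0.001, 0.0145, 0.0248] 4.53
[-0.0011, 0.0151, 0.0319] 4.73
9.6 [520.5  10.2 104.8] [[0.923, -0.385, 0.005], [-0.385, -0.923, -0.002], [0.005, -0.0, -1.0]] [0.9 2.3 0.6] 14.417672530509689
```

View pics/w10.png

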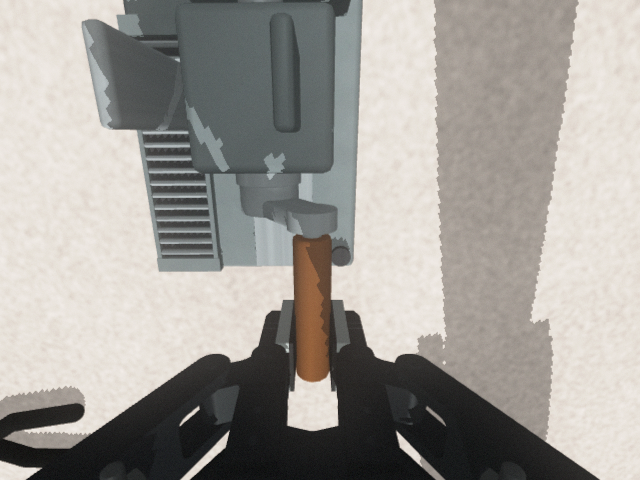

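```bash
python3 crank.py 0.3 75.3 '[.2,.4,.6,.8,1.0]'
```

```text
X -108.2 Y -21.6 Z 104.8 th 3.780 r 36.7 [0.9 2.3 0.6] 9.6
fit center [ 0.3 75.9]
force tangential(inc) -2.3 radial -0.9 along x -0.1
[-0.0009, 0.0049, 0.0054] 3.98
[-0.0009, 0.0091, 0.0112] 4.18
[-0.0009, 0.0122, 0.0177] 4.38
[-0.001, 0.0138, 0.0247] 4.58
[-0.001, 0.0141, 0.0319] 4.78
```

```bash
python3 -m creep '[{"x":-0.0005,"y":0.005,"z":0.0054,"rx":0,"ry":0,"rz":0,"jaw":1},{"x":-0.001,"y":0.0091,"z":0.0112,"rx":0,"ry":0,"rz":0,"jaw":1},{"x":-0.001,"y":0.0122,"z":0.0177,"rx":0,"ry":0,"rz":0,"jaw":1},{"x":-0.001,"y":0.0138,"z":0.0247,"rx":0,"ry":0,"rz":0,"jaw":1},{"x":-0.001,"y":0.0141,"z":0.0319,"rx":0,"ry":0,"rz":0,"jaw":1}]'; python3 crank.py 0.3 75.3 '[.15,.3,.45,.6,.75]'; python3 look.py t10 top; python3 look.py w11 wrist
```

```text
clock: 10.1
position: [514.6, -2.7, 72.4]
orientation: [[0.923, -0.385, 0.005], [-0.385, -0.923, -0.002], [0.006, -0.0, -1.0]]
force: [1.7, 3.0, 3.6]
gripper_width: 14.7
X -108.6 Y -35.7 Z 72.4 th 4.793 r 36.2 [1.7 3.  3.6] 10.1
fit center [ 0.2 75.9]
force tangential(inc) -3.3 radial -3.7 along x 0.4
[-0.0004, -0.001, 0.0053] 4.94
[-0.0004, -0.0026, 0.0105] 5.09
[-0.0004, -0.005, 0.0153] 5.24
[-0.0005, -0.0081, 0.0197] 5.39
[-0.0005, -0.0117, 0.0237] 5.54
10.15 [514.1  -2.3  71.3] [[0.923, -0.385, 0.004], [-0.385, -0.923, -0.001], [0.004, -0.001, -1.0]] [2.5 2.7 2.6] 14.567894254007578
10.2 [513.9  -2.2  71.6] [[0.923, -0.385, 0.003], [-0.385, -0.923, -0.001], [0.004, -0.0, -1.0]] [ 2.8  3.6 -1.5] 14.744106417184156
```

View pics/w11.png

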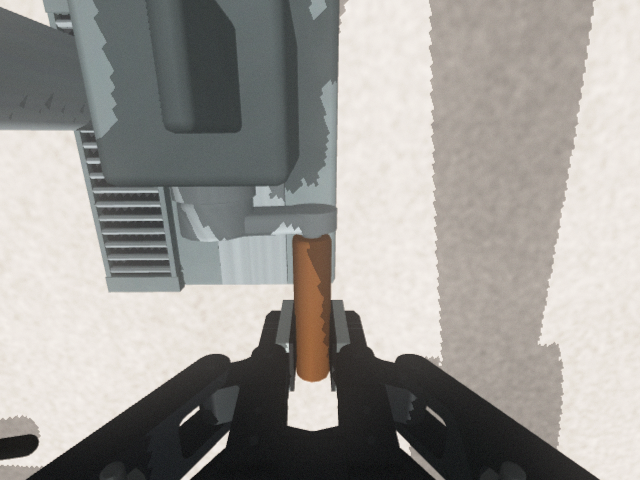

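```bash
python3 -m creep '[{"x":0,"y":-0.001,"z":0.0053,"rx":0,"ry":0,"rz":0,"jaw":1},{"x":0,"y":-0.0026,"z":0.0105,"rx":0,"ry":0,"rz":0,"jaw":1},{"x":0,"y":-0.005,"z":0.0153,"rx":0,"ry":0,"rz":0,"jaw":1},{"x":0,"y":-0.0081,"z":0.0197,"rx":0,"ry":0,"rz":0,"jaw":1},{"x":0,"y":-0.0117,"z":0.0237,"rx":0,"ry":0,"rz":0,"jaw":1}]'; python3 crank.py 0.3 75.3 '[.15,.3,.45,.6,.75]'; python3 look.py w12 wrist; python3 look.py s12 scene
```

```text
clock: 10.7
position: [518.7, 9.2, 48.2]
orientation: [[0.923, -0.384, 0.004], [-0.384, -0.923, -0.001], [0.004, -0.0, -1.0]]
force: [-1.1, 3.2, 8.9]
gripper_width: 14.4
X -109.4 Y -23.2 Z 48.2 th 5.569 r 35.9 [-1.1  3.2  8.9] 10.7
fit center [ 0.2 75.8]
force tangential(inc) -3.9 radial -8.3 along x -2.3
[0.0004, -0.0043, 0.0033] 5.72
[0.0005, -0.009, 0.0058] 5.87
[0.0005, -0.0141, 0.0076] 6.02
[0.0005, -0.0194, 0.0087] 6.17
[0.0005, -0.0248, 0.0089] 6.32
10.75 [518.9   9.9  47.8] [[0.923, -0.384, 0.004], [-0.384, -0.923, -0.001], [0.004, -0.001, -1.0]] [1.1 2.  5.9] 14.07070074768561
10.8 [518.9   9.9  47.9] [[0.924, -0.384, 0.004], [-0.384, -0.924, -0.0], [0.004, -0.001, -1.0]] [1.7 3.2 3.7] 14.437736930867977
```

```bash
python3 - <<'E'
import cv2
a=cv2.imread("pics/s12.png")[190:345,260:420]; cv2.imwrite("pics/s12z.png",cv2.resize(a,None,fx=4,fy=4,interpolation=cv2.INTER_CUBIC))
E
```

```text
(no output)
```

View pics/s12z.png

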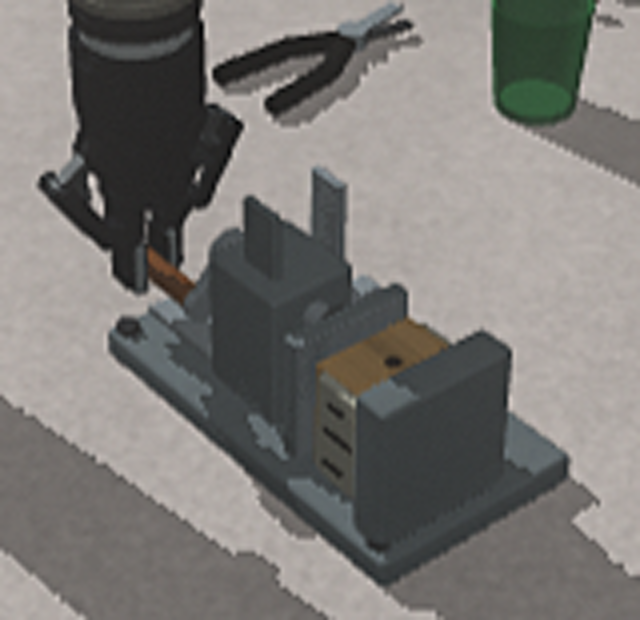

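```bash
python3 crank.py 0.5 76 '[.12,.24,.36,.48,.6]'
```

```text
X -109.6 Y -22.5 Z 47.9 th 5.597 r 36.3 [1.7 3.2 3.7] 10.8
fit center [ 0.2 75.8]
force tangential(inc) 0.4 radial -5.1 along x 0.3
[0.0006, -0.0037, 0.0023] 5.72
[0.0006, -0.0075, 0.0044] 5.84
[0.0006, -0.0115, 0.006] 5.96
[0.0006, -0.0156, 0.0071] 6.08
[0.0006, -0.0199, 0.0078] 6.2
```

```bash
python3 -m creep '[{"x":0.0005,"y":-0.0037,"z":0.0023,"rx":0,"ry":0,"rz":0,"jaw":1},{"x":0.0005,"y":-0.0075,"z":0.0044,"rx":0,"ry":0,"rz":0,"jaw":1},{"x":0.0005,"y":-0.0115,"z":0.006,"rx":0,"ry":0,"rz":0,"jaw":1},{"x":0.0005,"y":-0.0156,"z":0.0071,"rx":0,"ry":0,"rz":0,"jaw":1},{"x":0.0005,"y":-0.02,"z":0.0078,"rx":0,"ry":0,"rz":0,"jaw":1}]'; python3 crank.py 0.5 76 '[.12,.24,.36,.48,.6]'; python3 look.py t13 top
```

```text
clock: 11.3
position: [524.4, 26.0, 40.0]
orientation: [[0.923, -0.385, -0.002], [-0.385, -0.923, -0.004], [-0.0, 0.005, -1.0]]
force: [-4.9, -2.3, 12.5]
gripper_width: 14.5
X -110.7 Y -5.6 Z 40.0 th 6.116 r 36.5 [-4.9 -2.3 12.5] 11.3
fit center [ 0.2 75.8]
force tangential(inc) -6.0 radial -11.7 along x -3.7
[0.0017, -0.0044, -0.0001] 6.24
[0.0017, -0.0087, -0.0002] 6.36
[0.0017, -0.013, -0.0008] 6.48
[0.0017, -0.0171, -0.0019] 6.6
[0.0017, -0.0212, -0.0035] 6.72
11.35 [524.6  26.7  39.9] [[0.923, -0.384, -0.002], [-0.384, -0.923, -0.004], [0.0, 0.004, -1.0]] [-4.2 -0.9  9.6] 14.555576336342268
```

```bash
python3 crank.py 0.3 77 '[.12,.24,.36,.48,.6]'
```

```text
X -110.7 Y -4.7 Z 39.9 th 6.148 r 37.4 [-4.2 -0.9  9.6] 11.35
fit center [ 0.2 75.7]
force tangential(inc) -3.7 radial -9.1 along x -3.5
[0.0018, -0.0045, -0.0011] 6.27
[0.0018, -0.0088, -0.0013] 6.39
[0.0018, -0.013, -0.002] 6.51
[0.0018, -0.0172, -0.0032] 6.63
[0.0018, -0.0211, -0.005] 6.75
```

```bash
python3 -m creep '[{"x":0.0005,"y":-0.0045,"z":-0.001,"rx":0,"ry":0,"rz":0,"jaw":1},{"x":0.0005,"y":-0.0088,"z":-0.0013,"rx":0,"ry":0,"rz":0,"jaw":1},{"x":0.0005,"y":-0.013,"z":-0.002,"rx":0,"ry":0,"rz":0,"jaw":1},{"x":0.0005,"y":-0.0172,"z":-0.0032,"rx":0,"ry":0,"rz":0,"jaw":1},{"x":0.0005,"y":-0.0211,"z":-0.005,"rx":0,"ry":0,"rz":0,"jaw":1}]'; python3 crank.py 0.3 76.5 '[.12,.24,.36,.48,.6]'; python3 look.py w14 wrist;  python3 look.py s14 scene; python3 look.py t14 top;  python3 - <<'E'
import cv2
a=cv2.imread("pics/s14.png")[190:345,260:420]; cv2.imwrite("pics/s14z.png",cv2.resize(a,None,fx=4,fy=4,interpolation=cv2.INTER_CUBIC))
a=cv2.imread("pics/t14.png")[130:280,260:390]; cv2.imwrite("pics/t14z.png",cv2.resize(a,None,fx=4,fy=4,interpolation=cv2.INTER_CUBIC))
E
```

```text
clock: 11.85
position: [528.7, 39.4, 41.5]
orientation: [[0.922, -0.387, -0.012], [-0.387, -0.922, -0.013], [-0.006, 0.017, -1.0]]
force: [-1.3, -5.9, -6.6]
gripper_width: 14.5
X -112.0 Y 8.5 Z 41.5 th 0.231 r 35.9 [-1.3 -5.9 -6.6] 11.85
fit center [ 0.1 75.9]
force tangential(inc) -7.3 radial 5.1 along x 1.1
[0.003, -0.0041, -0.0013] 0.35
[0.0029, -0.0081, -0.003] 0.47
[0.0029, -0.0117, -0.0053] 0.59
[0.0029, -0.0151, -0.008] 0.71
[0.0029, -0.0182, -0.011] 0.83
11.9 [529.   40.3  41.6] [[0.922, -0.386, -0.012], [-0.386, -0.922, -0.012], [-0.006, 0.016, -1.0]] [-1.2 -6.1 -4.7] 14.543837060035044
11.95 [529.   40.3  41.5] [[0.922, -0.386, -0.012], [-0.386, -0.922, -0.012], [-0.006, 0.016, -1.0]] [-1.1 -5.1 -3.2] 14.433679769487158
12.0 [529.   40.3  41.6] [[0.922, -0.386, -0.012], [-0.386, -0.922, -0.012], [-0.006, 0.015, -1.0]] [-1.3 -5.4 -3.7] 14.524735886918805
```

View pics/s14z.png

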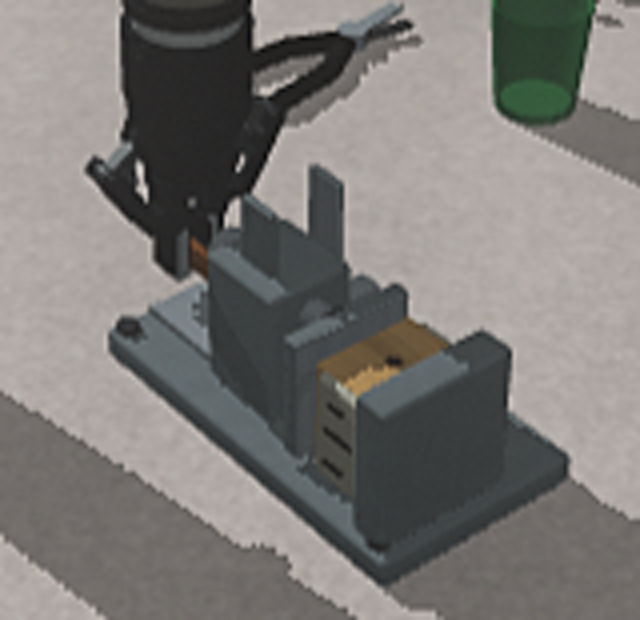

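View pics/t14z.png

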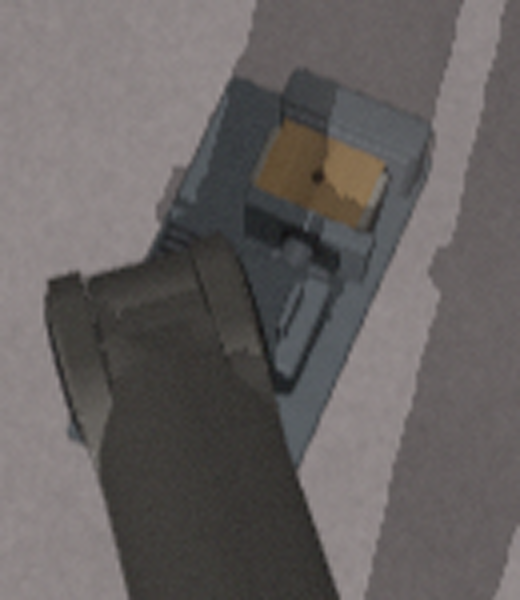

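```bash
python3 crank.py 0.2 76.5 '[.1,.2,.3,.4,.5]'; python3 -m creep '[{"x":0,"y":-0.0038,"z":-0.001,"rx":0,"ry":0,"rz":0,"jaw":1},{"x":0,"y":-0.0072,"z":-0.0023,"rx":0,"ry":0,"rz":0,"jaw":1},{"x":0,"y":-0.0105,"z":-0.0042,"rx":0,"ry":0,"rz":0,"jaw":1},{"x":0,"y":-0.0105,"z":-0.0042,"rx":0,"ry":0,"rz":0,"jaw":1}]'; python3 crank.py 0.2 76.5 '[.1,.2,.3,.4,.5]'; python3 look.py w15 wrist
```

```text
X -112.0 Y 9.4 Z 41.6 th 0.257 r 36.1 [-1.3 -5.4 -3.7] 12.0
fit center [ 0.1 75.9]
force tangential(inc) -6.2 radial 2.1 along x 0.8
[0.003, -0.0034, -0.0013] 0.36
[0.003, -0.0067, -0.0028] 0.46
[0.003, -0.0098, -0.0046] 0.56
[0.003, -0.0127, -0.0067] 0.66
[0.0029, -0.0154, -0.009] 0.76
clock: 12.4
position: [530.6, 45.3, 43.4]
orientation: [[0.921, -0.388, -0.018], [-0.388, -0.921, -0.018], [-0.01, 0.024, -1.0]]
force: [-0.9, -6.3, -3.7]
gripper_width: 14.4
X -112.4 Y 14.7 Z 43.4 th 0.413 r 36.1 [-0.9 -6.3 -3.7] 12.4
fit center [ 0. 76.]
force tangential(inc) -7.2 radial 0.9 along x 1.6
[0.0034, -0.0031, -0.0018] 0.51
[0.0034, -0.0061, -0.0038] 0.61
[0.0034, -0.0089, -0.0061] 0.71
[0.0033, -0.0114, -0.0087] 0.81
[0.0033, -0.0137, -0.0114] 0.91
12.45 [530.7  45.3  43.4] [[0.921, -0.388, -0.018], [-0.388, -0.921, -0.018], [-0.01, 0.024, -1.0]] [-0.9 -6.7 -2.4] 14.246946076933916
```

View pics/w15.png

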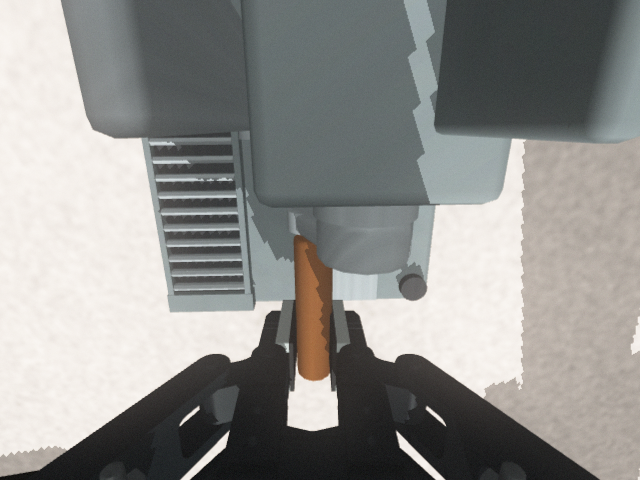

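```bash
python3 -m creep '[{"x":0,"y":-0.0045,"z":-0.0025,"rx":0,"ry":0,"rz":0,"jaw":1},{"x":0,"y":-0.0085,"z":-0.0055,"rx":0,"ry":0,"rz":0,"jaw":1},{"x":0,"y":-0.011,"z":-0.008,"rx":0,"ry":0,"rz":0,"jaw":1},{"x":0,"y":-0.011,"z":-0.008,"rx":0,"ry":0,"rz":0,"jaw":1},{"x":0,"y":-0.011,"z":-0.008,"rx":0,"ry":0,"rz":0,"jaw":1}]'; python3 crank.py 0.1 76.2 '[.1,.2,.3,.4,.5]'
```

```text
clock: 12.95
position: [532.8, 52.0, 48.0]
orientation: [[0.921, -0.389, -0.024], [-0.39, -0.921, -0.023], [-0.013, 0.031, -0.999]]
force: [1.7, -4.6, -10.0]
gripper_width: 14.7
X -113.1 Y 21.7 Z 48.0 th 0.655 r 35.5 [  1.7  -4.6 -10. ] 12.95
fit center [-0.1 76. ]
force tangential(inc) -8.9 radial 5.7 along x 3.3
[0.004, -0.003, -0.0021] 0.75
[0.004, -0.0054, -0.0048] 0.85
[0.0039, -0.0075, -0.0077] 0.95
[0.0039, -0.0094, -0.0108] 1.05
[0.0039, -0.0109, -0.014] 1.15
```

```bash
python3 -m creep '[{"x":0,"y":0,"z":0,"rx":0,"ry":0,"rz":0,"jaw":-1},{"x":0,"y":0,"z":0,"rx":0,"ry":0,"rz":0,"jaw":-1},{"x":0,"y":0,"z":0,"rx":0,"ry":0,"rz":0,"jaw":-1},{"x":0,"y":0,"z":0,"rx":0,"ry":0,"rz":0,"jaw":-1},{"x":0,"y":0,"z":0,"rx":0,"ry":0,"rz":0,"jaw":-1}]'; python3 look.py w16 wrist
```

```text
clock: 13.45
position: [533.1, 52.9, 48.6]
orientation: [[0.921, -0.389, -0.023], [-0.389, -0.921, -0.022], [-0.013, 0.029, -0.999]]
force: [-0.9, -0.2, 0.3]
gripper_width: 84.2
13.5 [533.1  52.7  48.5] [[0.921, -0.389, -0.023], [-0.389, -0.921, -0.022], [-0.013, 0.03, -0.999]] [-0.9 -0.1 -0.6] 85.5062533716095
```

View pics/w16.png

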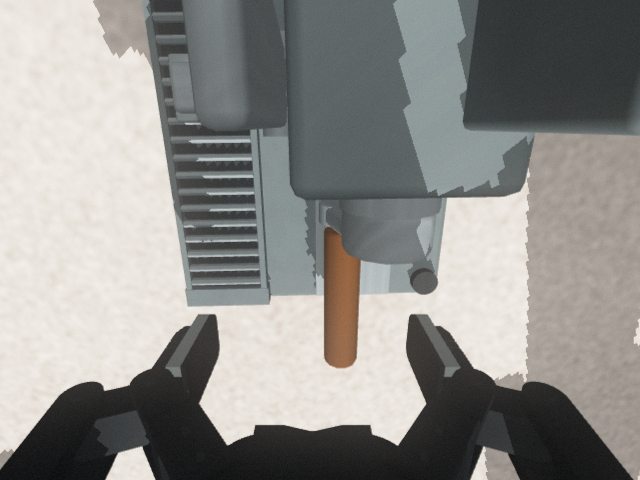

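```bash
python3 -m creep '[{"x":-0.002,"y":-0.004,"z":-0.03,"rx":0,"ry":0,"rz":0,"jaw":-1},{"x":-0.004,"y":-0.008,"z":-0.075,"rx":0.01,"ry":0,"rz":0,"jaw":-1},{"x":-0.004,"y":-0.008,"z":-0.12,"rx":0.03,"ry":0.01,"rz":0,"jaw":-1},{"x":0.02,"y":-0.008,"z":-0.165,"rx":0.03,"ry":0.02,"rz":0,"jaw":-1},{"x":0.05,"y":-0.008,"z":-0.185,"rx":0.03,"ry":0.02,"rz":0,"jaw":-1}]'; python3 -m creep '[{"x":0.02,"y":0,"z":0,"rx":0,"ry":0,"rz":0,"jaw":-1},{"x":0.02,"y":0,"z":0,"rx":0,"ry":0,"rz":0,"jaw":-1}]'; python3 look.py w17 wrist block pad_face;  python3 - <<'E'
import cv2
a=cv2.imread("pics/w17.png")
cv2.imwrite("pics/w17z.png",cv2.resize(a[0:320,180:430],None,fx=2.4,fy=1.8,interpolation=cv2.INTER_CUBIC))
E
```

```text
clock: 14.0
position: [588.0, 46.7, 238.6]
orientation: [[0.922, -0.386, 0.016], [-0.386, -0.922, -0.001], [0.015, -0.005, -1.0]]
force: [1.1, 0.5, 0.7]
gripper_width: 85.4
clock: 14.2
position: [609.3, 37.4, 240.3]
orientation: [[0.921, -0.389, 0.02], [-0.389, -0.921, -0.001], [0.019, -0.007, -1.0]]
force: [-0.4, -0.2, -1.0]
gripper_width: 86.0
block []
pad_face [([67.9, 308.6], 0.39)]
14.35 [605.1  39.9 238. ] [[0.923, -0.385, 0.013], [-0.385, -0.923, -0.001], [0.012, -0.004, -1.0]] [0.1 1.3 0.1] 85.15570725008445
```

View pics/w17.png

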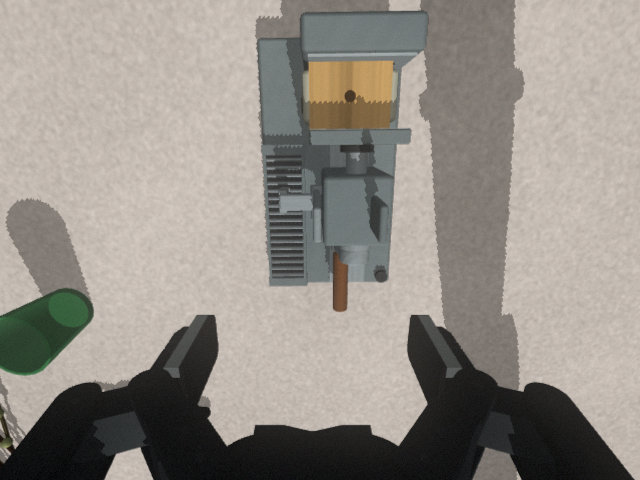

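View pics/w17z.png

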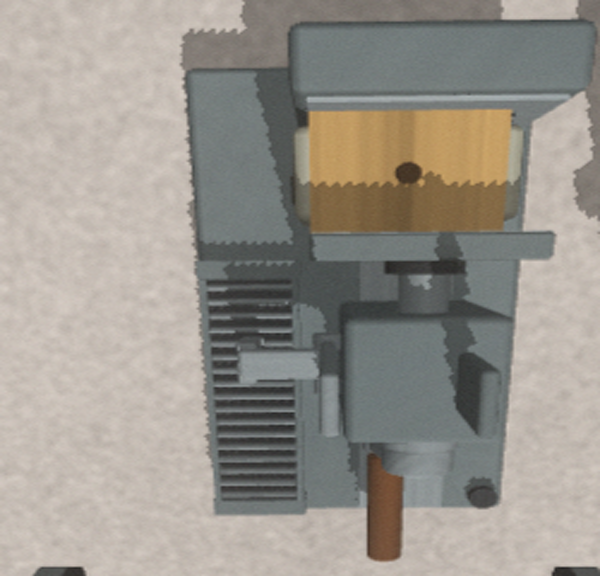

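```bash
python3 - <<'E'
import cv2
a=cv2.imread("pics/w17.png")
cv2.imwrite("pics/w17y.png",cv2.resize(a[115:320,255:420],None,fx=4.5,fy=2.9,interpolation=cv2.INTER_CUBIC))
from h import *;import pickle
c=pickle.load(open("w17.pkl","rb"));v=np.load("p.npy")[:3]
for x in (-10.9,-13,-15):
  print(x,((proj(c,V2W(v,[(x+13,36.4,153),(x-13,36.4,153),(x+13,-16.6,153),(x-13,-16.6,153),(-120,90,20)]))-[255,115])*[4.5,2.9]).round(0).tolist())
E
```

```text
-10.9 [[264.0, 256.0], [264.0, 360.0], [607.0, 256.0], [596.0, 360.0], [61.0, 492.0]]
-13 [[264.0, 265.0], [264.0, 368.0], [606.0, 265.0], [595.0, 368.0], [61.0, 492.0]]
-15 [[264.0, 273.0], [264.0, 376.0], [605.0, 273.0], [594.0, 376.0], [61.0, 492.0]]
```

View pics/w17y.png

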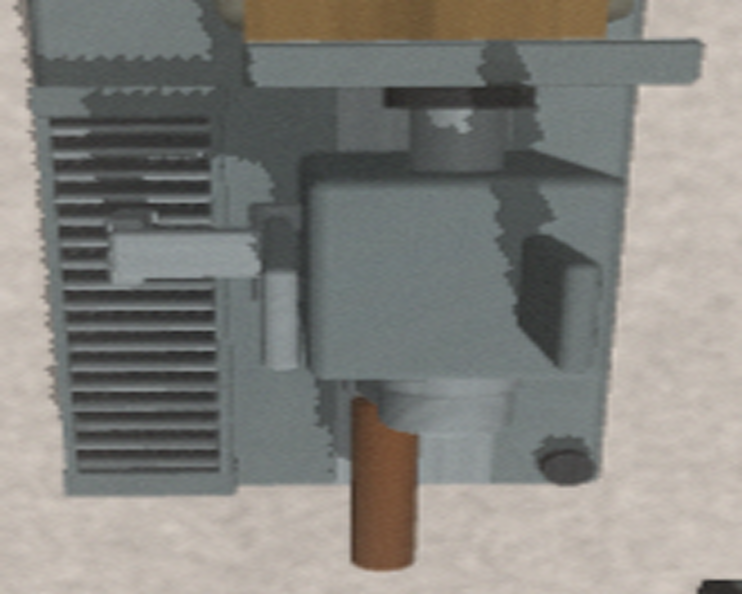

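```bash
python3 - <<'E'
from rig import robot
import cv2
for n in("scene","top"): cv2.imwrite(f"pics/end_{n}.png",robot.capture(n)["img"][:,:,::-1])
for t in ["spare_block","tumbler","secateurs","spool","block"]:
    print(t,[[int(v) for v in robot.mark_of(t,n)[0]["point"]] if robot.mark_of(t,n) else None for n in ("scene","top")])
s=robot.get_state();print(s["clock"],s["position"],s["force"]); print(robot.close_job())
E
```

```text
spare_block [[308, 244], [466, 287]]
tumbler [[394, 215], [174, 215]]
secateurs [[346, 202], [172, 269]]
spool [[227, 408], [477, 220]]
block [[356, 305], [339, 181]]
15.45 [606.51256965  39.03921005 238.90154513] [ 0.15154311 -0.22671796  0.36386816]
the job is handed in; nothing more can be done
None
```

The block is clamped in the vise and the job is handed in, at about 15.5 s on the robot's clock. No verdict came back.

**What I did:**
- I squeezed the release lever home; the grip width read 36 mm.
- I slid the jaw about 39 mm, leaving a gap of roughly 5–6 mm to the block, and let the lever spring back.
- I gripped the crank handle and wound it clockwise about 4.9 rad, until it resisted with about 9 N at the handle.
- I let go and lifted clear.

**Last checks:**
- **Block and lever:** the last wrist picture shows the block square and flush between the pad and the fixed jaw. The lever is fully out at its rest position.
- **Carriage:** it sits about 2 mm back from where I slid it, about what the rack play allows.
- **Clamping force:** this is inferred, not measured. The crank sprang back about 0.4 rad when I let go, which fits a clamp settling at the roughly 50 N it holds by itself.
- **Sideways position:** when I first measured it, the block's centre was about 7 mm to one side of the screw axis, within the 20 mm allowed. I did not measure it again after clamping.
- **Bystanders:** the top camera shows all four within about 4 pixels of where they started.
- **Disagreement:** the scene camera's last search put the spare block on the vise, at pixel (308, 244). I take this as a false report, because the top camera has it unmoved.

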